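# Vent and open a culture vessel for feeding

### The job

The yeast in the steel culture vessel is due to be fed. First let the pressure out by pulling the smaller vent cap straight up until it snaps into its raised position; then unscrew the wider feed cap, lift it off its neck and set it down gently, right way up, on the floor of the shallow white tray. Leave the vent cap raised and do not disturb the jar, the timer or the dropper bottle.

Things in the scene. Friction and masses are not known exactly. Their poses are not given: they have to be found in the camera images.
- vessel: Culture vessel: squat steel drum 184 mm across with a round head plate (196 mm across, top face 112 mm above the table, rim nuts 11 mm higher) and a brass drain cock low on its -x side; fast on the table. Origin: centre of its underside, z up. On the plate: the wide feed cap, axis at x, y = (0, -57.5) mm in the vessel's frame, and the narrower vent cap at (0, +57.5) mm.
- vent_grip (a point): Grip point of the vent cap, moving with it: on the axis of the black ribbed upright cylinder (40 mm across, 42 mm tall; the narrower of the two caps), 17 mm below its top and 25 mm above its underside; 145 mm above the table while the cap is down. The head plate's face is 8 mm below the shut cap's underside.
- vent_cap (a joint): Height of the vent cap on its stem in m: 0 pushed down (shut, as found), 0.014 fully raised (venting). A snap detent holds it at both ends: about 11 N straight up takes it off the lower one, and past half-way it snaps up by itself and stays. It is captive: it cannot come off.
- feed_grip (a point): Grip point of the feed cap, moving with it: on the axis of the black ribbed upright cylinder (loose, 64 mm across, 48 mm tall, about 90 g; the wider cap), 12 mm below its top and 36 mm above its underside; 151 mm above the table while the cap sits on its neck. z up the axis. Its lower 24 mm is a hollow skirt over the neck, with two lugs inside that catch under thread ridges.
- feed_cap: The same feed cap; origin at the centre of its underside, x along the short pale rib on its top. It unscrews anticlockwise seen from above. Its yaw relative to the vessel is 0.3 to 0.7 rad as found; from 2.68 rad on its lugs are clear of the ridges and it lifts straight off; at about 2.9 rad they meet a stop. It turns easily, stays where it is left and need not rise while it turns.
- neck_top (a point): Centre of the top rim of the feed neck under the feed cap: steel tube 48 mm across, standing 27 mm above the head plate, with two sloping thread ridges outside (55 mm over them). The cap's top inside rests on this rim, so the cap must rise 30 mm to be clear of it.
- tray: Shallow white plastic tray, 170 mm (x) by 140 mm (y), 18 mm high, walls and floor 4 mm thick; fast on the table. Origin: centre of its underside, floor 4 mm above it.
- jar_mid (a point): A specimen jar with a yellow lid standing behind the work, 73 mm across, 123 mm tall, not to be disturbed; the point is on its axis 60 mm up.
- timer_mid (a point): A cream bench timer standing behind the work, 51 x 67 x 66 mm, not to be disturbed; the point is half-way up.
- dropper_mid (a point): A brown dropper bottle standing behind the work, 34 mm across, 78 mm tall, not to be disturbed; the point is on its axis half-way up.

How it is judged:
By the outcome, as a careful person would: the job done as asked, in the order asked, and still so for the second after the job is handed in, with the robot touching nothing.
It also fails if it takes over 64 s, if anything falls off the work surface, if the arm or the gripper's body presses on something with over 40 N, if the wrist force passes 120 N, or if a joint passes its speed limit or range.

### The arm

A 7-joint arm with a two-finger parallel gripper is mounted at the origin on a cart in front of the work surface, level with it; the furniture and walls round the work are solid. World frame = base frame: x ahead of the robot, y to its left, z up, the work surface at z = 0. Lengths are in m, angles in rad, forces in N, time in s.
With the tool pointing down it reaches from about 0.425 to 0.925 m from the base axis. Payload 6.8 kg.
Tool frame: the origin (TCP) lies between the finger pads; the fingertips stand 14 mm ahead of it and the grasp point (between the pads) lies 5 mm behind it; z points along the fingers, y is the direction in which the jaws open and shut (so a half turn about z gives the same grasp; the last joint's range is limited). The gripper opens to 85 mm and grips with 20 to 120 N. Pads are 22 mm wide; open, the fingers measure 114 mm over their backs; the gripper's body (76 mm by 85 mm) begins 54 mm behind the grasp point. The pads swing forward as they close: fully open they stand 13 mm farther back than shut.
Start: joints at [-0.108, 0.477, 0.022, 1.555, -0.011, 1.109, -0.083], TCP at [0.675, 0, 0.245] pointing down, gripper open.
Joint ranges: [-2.96, 2.96], [-0.34, 2.1], [-1.41, 1.46], [0.24, 2.44], [-1.37, 4.51], [0.17, 1.92], [-2.96, 2.96]. Speed limits (rad/s): [2.39, 2.39, 3.14, 3.14, 3.14, 3.14, 3.14].

### API

Orientations are given as a unit quaternion [w, x, y, z].
In Python, from station import bot gives the robot as it stands.
- The arm moves only by the shell command python3 -m crank 'ROWS' [FORCE]. ROWS is JSON, a list of rows, each a list of 3 entries, a list of its own where there are three numbers: the shift along the tool's x, y, z in m, then the turn, a rotation vector about the tool's x, y, z in degrees, then the finger opening in m, from 0 to 0.0854. A call has 1 to 10 rows; each row shifts and turns the commanded pose from where the row before left it, along the tool's axes as they then stand; what a row does not reach is not made up. A row lasts 1/8 s, in which the tool goes at most 62.5 mm and 10.7 degrees, less where a joint would pass 70% of its speed; a pose out of reach is approached as far as the arm can. A call is refused whole if a number of a shift passes 0.0625 or a number of a turn 10.7, either way. A call with a gripper value outside its range is refused whole. The fingers move at their own pace and stop on an object; FORCE is the grip in N (left out, the last holds). Time passes only in rows, so rows that do not move let the fingers close. It gives the time, the measured TCP pose, the force and the opening at its end, in the units of the state.
- bot.get_obs(): the state, without advancing time (a new reading comes with each control period).
- bot.read_camera(name): name is "scene" or "side" or "wrist"; returns (picture, depth): 400x640x3 uint8, red, green, blue; 400x640 float32, m along the optical axis (not along the pixel's ray), 0 where there is no reading.
- bot.calibration(name): a dict with "fx", "fy", "cx", "cy" (pixels), "extrinsics" (4x4, takes a point from camera to world coordinates). Camera axes: x right, y down, z forward; pixel columns grow to the right and rows downward; lengths in m; the calibration is good to about 2 mm. A picture is of the moment at which its call begins: read the wrist's pose just before it. calibration takes no time and is no camera call; for the wrist camera it gives the pose at the moment of the call.
- bot.hand_in(): hands the job in, once; it reports no verdict.
The state is a dict: "t": time; "q": joint angles; "joint_vel": joint speeds; "joint_torque": joint torques, N m; "eef_pos": TCP position; "tool_rot": TCP orientation; "contact_force": force on the tool from outside, world axes, zero at the start; "torque": the same for the moment, N m; "gripper_width": opening from 0.0 (shut) to 1.0 (fully open).
Only numpy, scipy, OpenCV 4.12 (cv2) and the standard library are available. Lean on these libraries where they do the work, as an engineer would, in place of code of your own. Each camera call takes 0.05 s, during which the arm holds its last target.

## Working session

There is one attempt and no reset: what is moved stays moved. The work goes in short steps, Python scripts to look and compute and a shell command to move; the robot and the scene stay as the last step left them, time stands still between calls to the robot, and variables do not carry over. Pictures are saved under pics/ and viewed, and the job is handed in when it is done.

```bash
ls; mkdir -p pics; python3 - <<'E'
from station import bot
import cv2,numpy as np
np.set_printoptions(precision=4,suppress=True)
o=bot.get_obs()
for k,v in o.items(): print(k,v)
for n in ("scene","side","wrist"):
    c=bot.calibration(n); p,d=bot.read_camera(n)
    np.savez(f"{n}0.npz",p=p,d=d,**c)
    cv2.imwrite(f"pics/{n}0.png",p[:,:,::-1]); print(n,c)
E
```

```text
pics
t 0.0
q [-0.1081  0.4778  0.0223  1.5565 -0.0115  1.1093 -0.0831]
joint_vel [-0.0009 -0.0002  0.0013  0.0018 -0.0006  0.002   0.0003]
joint_torque [ -0.0005 -59.6444   1.6077 -28.1195   0.0124   0.0094   0.    ]
eef_pos [ 0.6744 -0.      0.2443]
tool_rot [-0.0006  0.7071  0.7071 -0.0007]
contact_force [-0.0636  0.3332 -0.1545]
torque [ 0.0084 -0.0464  0.0444]
gripper_width 1.001373364599971
scene {'fx': 420.47227093289666, 'fy': 420.47227093289666, 'cx': 309.345721416008, 'cy': 199.09134431775607, 'extrinsics': array([[ 0.8031, -0.4504,  0.3902,  0.3037],
       [-0.5957, -0.6245,  0.5052, -0.5029],
       [ 0.0161, -0.6381, -0.7698,  0.8008],
       [ 0.    ,  0.    ,  0.    ,  1.    ]])}
side {'fx': 395.4844399271777, 'fy': 395.4844399271777, 'cx': 317.721535529566, 'cy': 201.7325773654941, 'extrinsics': array([[ 0.9025, -0.2621,  0.3417,  0.3511],
       [-0.4305, -0.5271,  0.7327, -0.6761],
       [-0.0119, -0.8084, -0.5885,  0.6174],
       [ 0.    ,  0.    ,  0.    ,  1.    ]])}
wrist {'fx': 347.7226417425362, 'fy': 347.7226417425362, 'cx': 319.65557036704644, 'cy': 196.63962769606806, 'extrinsics': array([[ 1.    ,  0.0005, -0.0029,  0.675 ],
       [-0.0004, -0.9625, -0.2714,  0.0687],
       [-0.003 ,  0.2714, -0.9625,  0.3726],
       [ 0.    ,  0.    ,  0.    ,  1.    ]])}
```

View pics/scene0.png

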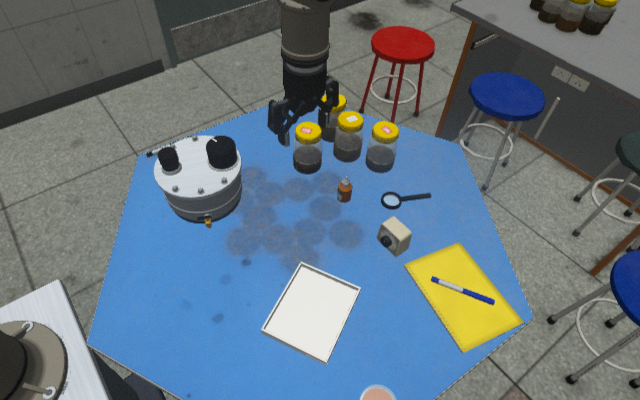

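View pics/side0.png

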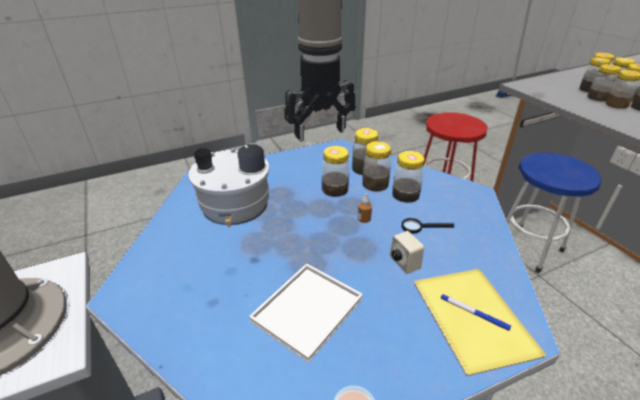

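View pics/wrist0.png

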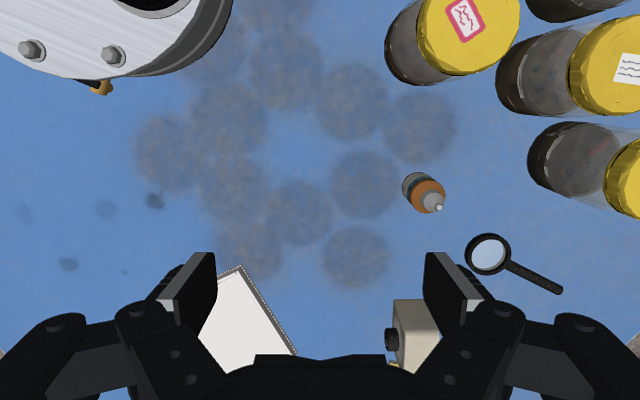

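The pictures show the vessel at upper left (scene ~200,175), with the narrow cap at (168,158), the wide cap at (222,152) and the tray at (312,310). Next I measure them.

```bash
cat > h.py <<'E'
import numpy as np,cv2
np.set_printoptions(precision=4,suppress=True)
def cloud(d,c):
    h,w=d.shape; u,v=np.meshgrid(np.arange(w),np.arange(h))
    P=np.stack([(u-c['cx'])/c['fx']*d,(v-c['cy'])/c['fy']*d,d],-1)
    E=c['extrinsics']; return P@E[:3,:3].T+E[:3,3]
def onplane(uv,c,z):
    uv=np.atleast_2d(uv).astype(float); E=c['extrinsics']
    r=np.c_[(uv[:,0]-c['cx'])/c['fx'],(uv[:,1]-c['cy'])/c['fy'],np.ones(len(uv))]@E[:3,:3].T
    return E[:3,3]+r*((z-E[2,3])/r[:,2])[:,None]
E
python3 - <<'E'
from h import *
for n in("scene","side"):
    f=np.load(f"{n}0.npz"); p,d=f['p'],f['d']; W=cloud(d,f)
    z=W[...,2]; dark=(p.max(-1)<70)
    m=(dark&(z>.152)&(z<.175)&(d>0)&(W[...,1]>.0)&(W[...,0]<.75)).astype(np.uint8)
    k,l,s,ce=cv2.connectedComponentsWithStats(m)
    for i in range(1,k):
        if s[i,4]>30:
            q=W[l==i]; c,_r=cv2.minEnclosingCircle(q[:,:2].astype(np.float32)); print(n,s[i],c,_r,np.median(q[:,2]))
    hsv=cv2.cvtColor(p,cv2.COLOR_RGB2HSV)
    m=((hsv[...,1]<60)&(hsv[...,2]>80)&(z<.03)&(z>-.01)&(W[...,0]>.3)&(W[...,0]<.9)).astype(np.uint8)
    k,l,s,ce=cv2.connectedComponentsWithStats(m)
    for i in range(1,k):
        if s[i,4]>2000:
            q=W[l==i]; print('tray',n,s[i],cv2.minAreaRect(q[:,:2].astype(np.float32)),q[:,:2].mean(0),np.median(q[:,2]))
    c=[(160,135,240,190)] if n=="scene" else [(185,135,285,220)]
    x0,y0,x1,y1=(130,120,260,240) if n=="scene" else (180,130,290,235)
    cv2.imwrite(f"pics/{n}_crop.png",cv2.resize(p[y0:y1,x0:x1,::-1],None,fx=5,fy=5,interpolation=cv2.INTER_CUBIC))
    # other objects heights
    for nm,uv in dict(jar=(307,130),drop=(345,190),timer=(394,235)).items():
        if n=="scene": print(nm,W[uv[1],uv[0]])
E
```

```text
scene [206 136  29  23 488] (0.559687614440918, 0.15411370992660522) 0.03150399029254913 0.16285972641157653
scene [158 147  19  16 232] (0.45437586307525635, 0.19935856759548187) 0.01983984373509884 0.1618344181621203
tray scene [ 261  261  100  104 5874] ((0.5412490367889404, -0.21330703794956207), (0.18298739194869995, 0.1467650979757309), 27.292682647705078) [ 0.536  -0.2189] 0.004977822701868584
jar [0.7718 0.1193 0.1237]
drop [ 0.7731 -0.0334  0.0441]
timer [ 0.7642 -0.2052  0.0645]
side [250 146  13  14  94] (0.5682170391082764, 0.14321911334991455) 0.021861497312784195 0.16073929221472727
side [194 148  17  11 152] (0.4557512104511261, 0.20010288059711456) 0.020566437393426895 0.16113422983713604
tray side [ 250  261  112  101 6011] ((0.5412409901618958, -0.20702320337295532), (0.18983866274356842, 0.16129626333713531), 27.674053192138672) [ 0.536 -0.221] 0.004527595488759806
```

```bash
python3 -m crank '[[[0.045,-0.042,-0.014],[0,0,0],0.0854],[[0.045,-0.042,-0.014],[0,0,0],0.0854],[[0.045,-0.042,-0.014],[0,0,0],0.0854],[[0.045,-0.042,-0.014],[0,0,0],0.0854],[[0,0,0],[0,0,0],0.0854],[[0,0,0],[0,0,0],0.0854]]'
python3 - <<'E'
from station import bot
from h import *
o=bot.get_obs(); print(o['t'],o['eef_pos'],o['tool_rot'],o['q'])
c=bot.calibration('wrist'); p,d=bot.read_camera('wrist'); np.savez("wrist1.npz",p=p,d=d,**c)
cv2.imwrite("pics/wrist1.png",p[:,:,::-1])
W=cloud(d,c); z=W[...,2]
m=((p.max(-1)<80)&(z>.155)&(z<.17)).astype(np.uint8)
k,l,s,ce=cv2.connectedComponentsWithStats(m)
for i in range(1,k):
    if s[i,4]>100:
        q=W[l==i]; print(s[i],cv2.minEnclosingCircle(q[:,:2].astype(np.float32)),np.median(q[:,2]))
E
```

```text
t: 0.9
eef_pos: [0.5088, 0.1777, 0.3007]
tool_rot: [0.0, 0.707, 0.707, -0.0]
contact_force: [0.0, -0.2, 0.0]
gripper_width: 1.0
0.9 [0.5088 0.1777 0.3007] [ 0.0003  0.7071  0.7071 -0.0001] [-0.3913  0.2056 -0.071   1.8105  0.0167  1.1261 -0.4679]
[ 227  132   51   51 1930] ((0.45535966753959656, 0.20189011096954346), 0.02012808620929718) 0.16103749434198805
[ 345  173   78   74 4303] ((0.5611518025398254, 0.1580103635787964), 0.03230215609073639) 0.16178660806780965
```

View pics/wrist1.png

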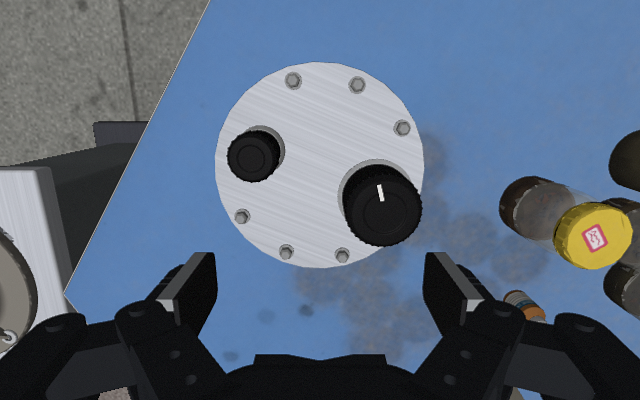

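The wrist view shows the narrow vent cap at (253,157) and the wide feed cap at (384,208), with its pale rib at (380,193). I'll go above the vent cap, turn the tool and measure again to separate out the wrist-camera offset.

```bash
python3 -m crank '[[[0.0233,-0.0538,0.03],[0,0,0],0.0854],[[0,0,0],[0,0,10],0.0854],[[0,0,0],[0,0,10],0.0854],[[0,0,0],[0,0,10],0.0854],[[0,0,0],[0,0,10],0.0854],[[0,0,0],[0,0,10],0.0854],[[0,0,0],[0,0,10],0.0854],[[0,0,0],[0,0,0],0.0854],[[0,0,0],[0,0,0],0.0854]]'
python3 - <<'E'
from station import bot
from h import *
from scipy.spatial.transform import Rotation as R
o=bot.get_obs(); print(o['t'],o['eef_pos'],o['tool_rot'],o['q'])
print(R.from_quat(o['tool_rot'],scalar_first=True).as_matrix())
c=bot.calibration('wrist'); p,d=bot.read_camera('wrist'); np.savez("wrist2.npz",p=p,d=d,**c)
cv2.imwrite("pics/wrist2.png",p[:,:,::-1])
W=cloud(d,c); z=W[...,2]
m=((p.max(-1)<80)&(z>.155)&(z<.17)).astype(np.uint8)
k,l,s,ce=cv2.connectedComponentsWithStats(m)
for i in range(1,k):
    if s[i,4]>100:
        q=W[l==i]; print(s[i],cv2.minEnclosingCircle(q[:,:2].astype(np.float32)),np.median(q[:,2]))
E
```

```text
t: 2.08
eef_pos: [0.4581, 0.1996, 0.2719]
tool_rot: [0.0, 0.966, 0.26, -0.0]
contact_force: [-0.1, 0.9, -0.2]
gripper_width: 1.0
2.075 [0.4581 0.1996 0.2719] [ 0.0002  0.9657  0.2597 -0.0003] [-0.5367  0.1614  0.0009  1.9345  0.      1.0463 -1.5813]
[[ 0.8651  0.5015 -0.0004]
 [ 0.5015 -0.8651 -0.0005]
 [-0.0006  0.0002 -1.    ]]
[ 403   49   96   98 7006] ((0.5612956881523132, 0.15746572613716125), 0.032219380140304565) 0.1617795695213695
[ 288  171   55   54 2210] ((0.4555126130580902, 0.2018236517906189), 0.020359965041279793) 0.1610786365854313
```

View pics/wrist2.png

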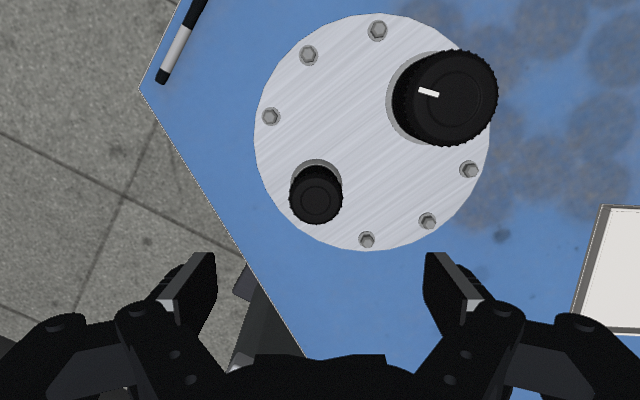

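```bash
python3 -m crank '[[[0,0,0],[0,0,0],0.0854]]'; python3 - <<'E'
from station import bot
from h import *
from scipy.spatial.transform import Rotation as R
o=bot.get_obs(); M=R.from_quat(o['tool_rot'],scalar_first=True).as_matrix()
print(o['eef_pos'],'to vent (tool)',M.T@(np.array([.4554,.2018,.140])-o['eef_pos']))
E
```

```text
t: 2.25
eef_pos: [0.4578, 0.2001, 0.2722]
tool_rot: [0.0, 0.966, 0.259, -0.0]
contact_force: [0.0, 0.6, -0.8]
gripper_width: 0.999
[0.4578 0.2001 0.2722] to vent (tool) [-0.0012 -0.0027  0.1322]
```

```bash
python3 -m crank '[[[-0.0012,-0.0027,0.03],[0,0,0],0.07],[[0,0,0.03],[0,0,0],0.07],[[0,0,0.03],[0,0,0],0.07],[[0,0,0.022],[0,0,0],0.07],[[0,0,0],[0,0,0],0.07],[[0,0,0],[0,0,0],0.07]]'; python3 - <<'E'
from station import bot
from h import *
from scipy.spatial.transform import Rotation as R
o=bot.get_obs(); M=R.from_quat(o['tool_rot'],scalar_first=True).as_matrix()
print(o['eef_pos'],o['contact_force'],'to vent (tool)',M.T@(np.array([.4554,.2018,.140])-o['eef_pos']))
for n in("wrist","side"):
    p,d=bot.read_camera(n); cv2.imwrite(f"pics/{n}3.png",p[:,:,::-1])
E
```

```text
t: 3.0
eef_pos: [0.4558, 0.2024, 0.1611]
tool_rot: [-0.0, 0.966, 0.259, 0.001]
contact_force: [-0.5, -0.3, 0.4]
gripper_width: 0.82
[0.4558 0.2024 0.1611] [-0.4581 -0.2523  0.3542] to vent (tool) [-0.0006  0.0003  0.0211]
```

View pics/wrist3.png

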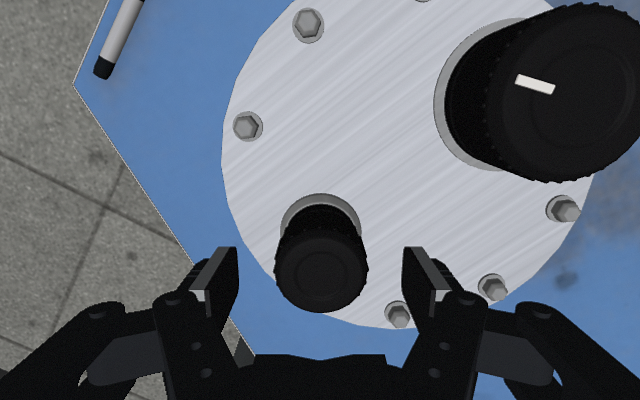

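View pics/side3.png

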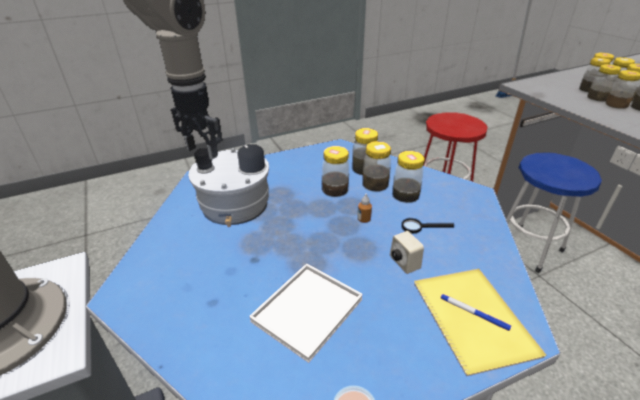

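The cap sits centred between the pads (321,278). I'll descend and close.

```bash
python3 -m crank '[[[0,0,0.01],[0,0,0],0.07],[[0,0,0.009],[0,0,0],0.07],[[0,0,0],[0,0,0],0.07],[[0,0,0],[0,0,0],0.03],[[0,0,0],[0,0,0],0.03],[[0,0,0],[0,0,0],0.03],[[0,0,0],[0,0,0],0.03],[[0,0,0],[0,0,0],0.03]]' 50
```

```text
t: 4.1
eef_pos: [0.4556, 0.2018, 0.1417]
tool_rot: [0.0, 0.966, 0.259, 0.0]
contact_force: [-0.5, -2.7, 5.4]
gripper_width: 0.456
```

```bash
for r in 1; do python3 -m crank '[[[0,0,-0.002],[0,0,0],0.03],[[0,0,-0.002],[0,0,0],0.03],[[0,0,-0.002],[0,0,0],0.03],[[0,0,-0.002],[0,0,0],0.03],[[0,0,-0.002],[0,0,0],0.03],[[0,0,0],[0,0,0],0.03]]'; done
```

```text
t: 4.85
eef_pos: [0.4556, 0.2019, 0.1521]
tool_rot: [0.0, 0.966, 0.259, 0.0]
contact_force: [1.6, -2.3, 4.6]
gripper_width: 0.454
```

```bash
python3 -m crank '[[[0,0,-0.002],[0,0,0],0.03],[[0,0,-0.0015],[0,0,0],0.03],[[0,0,0],[0,0,0],0.03],[[0,0,0],[0,0,0],0.03]]'; python3 - <<'E'
from station import bot
from h import *
p,d=bot.read_camera("wrist"); cv2.imwrite("pics/wrist4.png",p[:,:,::-1])
E
```

```text
t: 5.35
eef_pos: [0.4556, 0.2019, 0.1554]
tool_rot: [0.0, 0.966, 0.259, 0.0]
contact_force: [2.0, -4.5, 6.9]
gripper_width: 0.455
```

View pics/wrist4.png

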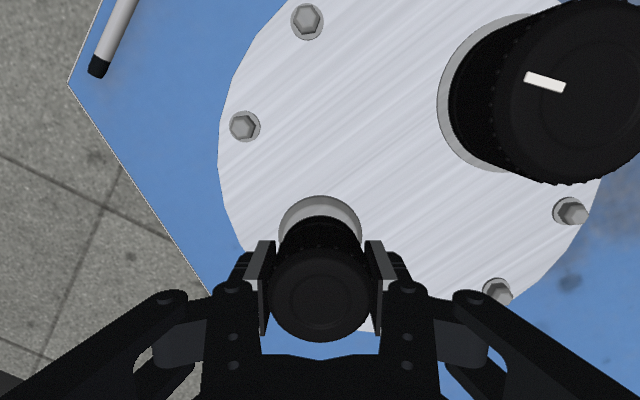

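The cap is held between the pads at (320,290) and looks raised. I'll release, back off upward and check its height.

```bash
python3 -m crank '[[[0,0,0],[0,0,0],0.07],[[0,0,0],[0,0,0],0.07],[[0,0,0],[0,0,0],0.07],[[0,0,0],[0,0,0],0.07],[[0,0,-0.02],[0,0,0],0.08],[[0,0,-0.03],[0,0,0],0.0854],[[0,0,-0.04],[0,0,0],0.0854],[[0,0,0],[0,0,0],0.0854],[[0,0,0],[0,0,0],0.0854]]'
cat > meas.py <<'E'
import sys
from station import bot
from h import *
from scipy.spatial.transform import Rotation as R
def meas(tag):
    o=bot.get_obs(); c=bot.calibration('wrist'); p,d=bot.read_camera('wrist'); print(o['t'],o['eef_pos'],o['q'][6])
    cv2.imwrite(f"pics/{tag}.png",p[:,:,::-1])
    W=cloud(d,c); z=W[...,2]
    m=((p.max(-1)<80)&(z>.155)&(z<.19)).astype(np.uint8)
    k,l,s,ce=cv2.connectedComponentsWithStats(m)
    for i in range(1,k):
        if s[i,4]>400 and s[i,1]<300:
            q=W[l==i]; q=q[q[:,2]>np.median(q[:,2])-.003]; print(s[i],cv2.minEnclosingCircle(q[:,:2].astype(np.float32)),np.median(q[:,2]))
    m=((p.min(-1)>200)&(z>.155)&(z<.17)).astype(np.uint8)
    k,l,s,ce=cv2.connectedComponentsWithStats(m)
    for i in range(1,k):
        if s[i,4]>20: print('rib',s[i],W[l==i].mean(0),cv2.minAreaRect(W[l==i][:,:2].astype(np.float32)))
    return o,p,d,c
if __name__=="__main__":
    o,*_=meas(sys.argv[1]); M=R.from_quat(o['tool_rot'],scalar_first=True).as_matrix()
    print('tool to feed',M.T@(np.array([.5612,.1577,.146])-o['eef_pos']))
E
python3 meas.py wrist5
```

```text
t: 6.52
eef_pos: [0.4549, 0.2019, 0.2443]
tool_rot: [0.0, 0.966, 0.259, -0.0]
contact_force: [0.2, 0.8, 0.1]
gripper_width: 1.002
6.525 [0.4549 0.2019 0.2443] -1.5908144992995652
[ 419   39  109  111 9011] ((0.561101496219635, 0.15787281095981598), 0.03079216368496418) 0.1618897522603781
[ 288  178   66   68 3376] ((0.4559229612350464, 0.20200762152671814), 0.019888872280716896) 0.17513498016071238
rib [438  83  23  11 122] [0.5568 0.1749 0.1632] ((0.5568709969520569, 0.17494593560695648), (0.0028998905327171087, 0.013252885080873966), 15.074501037597656)
tool to feed [0.07   0.0915 0.0983]
```

View pics/wrist5.png

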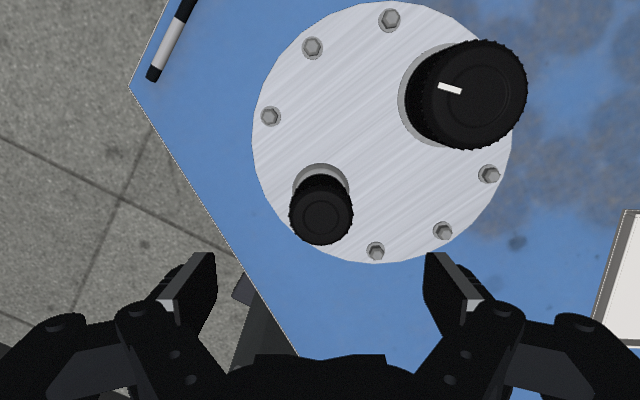

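The vent cap top rose from 0.161 to 0.175, i.e. 14 mm up, and it stays there. The feed cap is at (467,94), yaw about 0.65, so it needs about 122.5° anticlockwise.

```bash
python3 -m crank '[[[0.035,0.0457,0],[0,0,0],0.0854],[[0.035,0.0457,0],[0,0,0],0.0854],[[0,0,0.02],[0,0,0],0.0854],[[0,0,0.025],[0,0,0],0.0854],[[0,0,0],[0,0,0],0.0854],[[0,0,0],[0,0,0],0.0854]]'
python3 meas.py wrist6
```

```text
t: 7.32
eef_pos: [0.5616, 0.158, 0.1999]
tool_rot: [0.0, 0.966, 0.259, -0.0]
contact_force: [0.7, 0.1, 0.6]
gripper_width: 1.0
7.325 [0.5616 0.158  0.1999] -1.4058268988174691
[  261   175   121   114 10237] ((0.5618495941162109, 0.15767927467823029), 0.030635081231594086) 0.16207860451345596
rib [274 226  26  11 135] [0.5571 0.1747 0.1634] ((0.557194709777832, 0.17478427290916443), (0.0034805850591510534, 0.013219287618994713), 14.845600128173828)
tool to feed [-0.0005  0.0001  0.0539]
```

View pics/wrist6.png

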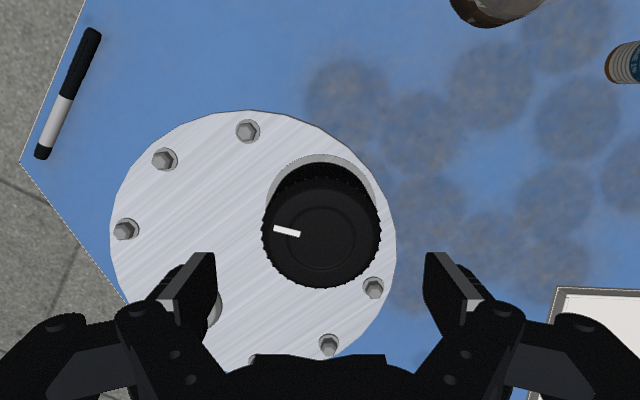

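The feed cap is centred at (321,233). I'll descend and grip.

```bash
python3 -m crank '[[[0,0,0.025],[0,0,0],0.0854],[[0,0,0.018],[0,0,0],0.0854],[[0,0,0.01],[0,0,0],0.0854],[[0,0,0],[0,0,0],0.0854],[[0,0,0],[0,0,0],0.05],[[0,0,0],[0,0,0],0.05],[[0,0,0],[0,0,0],0.05],[[0,0,0],[0,0,0],0.05]]' 40
```

```text
t: 8.38
eef_pos: [0.5623, 0.1581, 0.1479]
tool_rot: [-0.0, 0.966, 0.259, 0.001]
contact_force: [-1.5, -0.3, 6.2]
gripper_width: 0.734
```

```bash
python3 -m crank '[[[0,0,0],[0,0,-6],0.05],[[0,0,0],[0,0,-7],0.05],[[0,0,0],[0,0,-7],0.05],[[0,0,0],[0,0,-7],0.05],[[0,0,0],[0,0,-7],0.05],[[0,0,0],[0,0,-7],0.05],[[0,0,0],[0,0,-7],0.05],[[0,0,0],[0,0,-7],0.05],[[0,0,0],[0,0,-6],0.05],[[0,0,0],[0,0,0],0.05]]'; python3 - <<'E'
from station import bot
o=bot.get_obs(); print(o['torque'],o['q'])
E
```

```text
t: 9.62
eef_pos: [0.5622, 0.1589, 0.1479]
tool_rot: [0.0, 0.7, 0.714, 0.001]
contact_force: [-0.1, 0.9, 6.0]
gripper_width: 0.735
[0.30916615 0.15220747 0.02674142] [-0.22747152  0.44651406 -0.19826814  1.85689415  0.11268708  0.8465743
 -0.46243015]
```

```bash
python3 -m crank '[[[0,0,0],[0,0,-6],0.05],[[0,0,0],[0,0,-7],0.05],[[0,0,0],[0,0,-7],0.05],[[0,0,0],[0,0,-7],0.05],[[0,0,0],[0,0,-7],0.05],[[0,0,0],[0,0,-7],0.05],[[0,0,0],[0,0,-7],0.05],[[0,0,0],[0,0,-7],0.05],[[0,0,0],[0,0,-6.5],0.05],[[0,0,0],[0,0,0],0.05]]'; python3 - <<'E'
from station import bot
from h import *
from scipy.spatial.transform import Rotation as R
o=bot.get_obs(); print(o['torque'],o['q'])
M=R.from_quat(o['tool_rot'],scalar_first=True).as_matrix(); print(M)
for n in("scene","wrist"):
    c=bot.calibration(n);p,d=bot.read_camera(n); cv2.imwrite(f"pics/{n}7.png",p[:,:,::-1])
W=cloud(d,c);z=W[...,2]
m=((p.min(-1)>190)&(z>.155)&(z<.17)).astype(np.uint8)
k,l,s,ce=cv2.connectedComponentsWithStats(m)
for i in range(1,k):
    if s[i,4]>20: print('rib',s[i],W[l==i].mean(0),cv2.minAreaRect(W[l==i][:,:2].astype(np.float32)))
E
```

```text
t: 10.88
eef_pos: [0.5619, 0.1581, 0.1478]
tool_rot: [0.0, 0.237, 0.971, 0.0]
contact_force: [-1.2, 0.3, 7.8]
gripper_width: 0.733
[-0.0957  0.4928  0.111 ] [-0.0398  0.4757 -0.4423  1.8441  0.2579  0.8773  0.487 ]
[[-0.8876  0.4607  0.001 ]
 [ 0.4607  0.8876  0.0003]
 [-0.0007  0.0008 -1.    ]]
rib [253 277  38  15 267] [0.5504 0.1445 0.1632] ((0.5503314137458801, 0.14438439905643463), (0.013463959097862244, 0.0038516223430633545), 48.74567413330078)
```

View pics/wrist7.png

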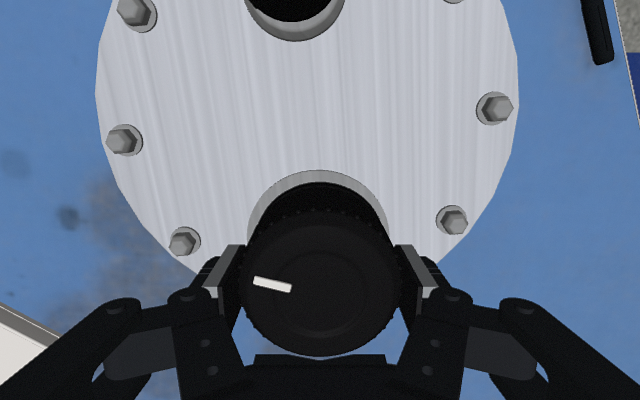

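The rib (272,284) is now at 228.7° in world, which is yaw 2.81 relative to the vessel, inside the 2.68–2.9 window. I'll lift gently and watch the force.

```bash
python3 -m crank '[[[0,0,-0.002],[0,0,0],0.05],[[0,0,-0.002],[0,0,0],0.05],[[0,0,-0.002],[0,0,0],0.05],[[0,0,0],[0,0,0],0.05]]'
```

```text
t: 11.48
eef_pos: [0.5616, 0.1579, 0.1528]
tool_rot: [0.0, 0.238, 0.971, 0.0]
contact_force: [-0.3, -0.4, -1.5]
gripper_width: 0.738
```

Force is about the cap's weight, so it is free. I'll continue straight up.

```bash
python3 -m crank '[[[0,0,-0.006],[0,0,0],0.05],[[0,0,-0.008],[0,0,0],0.05],[[0,0,-0.01],[0,0,0],0.05],[[0,0,-0.012],[0,0,0],0.05],[[0,0,-0.02],[0,0,0],0.05],[[0,0,-0.03],[0,0,0],0.05],[[0,0,-0.02],[0,0,0],0.05],[[0,0,0],[0,0,0],0.05],[[0,0,0],[0,0,0],0.05]]'; python3 - <<'E'
from station import bot
from h import *
o=bot.get_obs(); print(o['q'])
for n in("scene","side"):
    p,d=bot.read_camera(n); cv2.imwrite(f"pics/{n}8.png",p[:,:,::-1])
E
```

```text
t: 12.6
eef_pos: [0.5611, 0.1576, 0.2582]
tool_rot: [-0.0, 0.238, 0.971, -0.0]
contact_force: [0.1, -0.7, -0.5]
gripper_width: 0.736
[-0.0073  0.3545 -0.4736  1.7412  0.1796  1.0898  0.5514]
```

View pics/scene8.png

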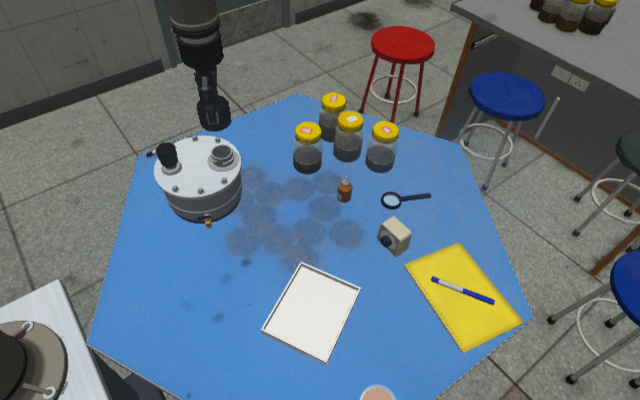

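The cap is off: the bare neck shows at (222,157), and the vent cap is still up at (168,155). Next I carry it over the tray.

```bash
python3 -m crank '[[[-0.017,-0.038,0],[0,0,0],0.05],[[-0.017,-0.038,0],[0,0,0],0.05],[[-0.017,-0.038,0],[0,0,0],0.05],[[-0.017,-0.038,0],[0,0,0],0.05],[[-0.017,-0.038,0],[0,0,0],0.05],[[-0.017,-0.038,0],[0,0,0],0.05],[[-0.017,-0.038,0],[0,0,0],0.05],[[-0.017,-0.038,0],[0,0,0],0.05],[[-0.017,-0.038,0],[0,0,0],0.05],[[0,0,0],[0,0,0],0.05]]'
python3 -m crank '[[[0,0,0.03],[0,0,0],0.05],[[0,0,0.03],[0,0,0],0.05],[[0,0,0.03],[0,0,0],0.05],[[0,0,0],[0,0,0],0.05],[[0,0,0],[0,0,0],0.05]]'
python3 - <<'E'
from station import bot
from h import *
from scipy.spatial.transform import Rotation as R
o=bot.get_obs(); print(o['eef_pos'],o['q'])
M=R.from_quat(o['tool_rot'],scalar_first=True).as_matrix(); print(M.T@(np.array([.539,-.215,.0368])-o['eef_pos']),M[:,2])
for n in("scene","side","wrist"):
    p,d=bot.read_camera(n); cv2.imwrite(f"pics/{n}9.png",p[:,:,::-1])
E
```

```text
t: 13.95
eef_pos: [0.5378, -0.2205, 0.2575]
tool_rot: [-0.001, 0.241, 0.971, -0.001]
contact_force: [1.3, 0.2, -1.0]
gripper_width: 0.735
t: 14.58
eef_pos: [0.54, -0.2156, 0.1695]
tool_rot: [0.0, 0.237, 0.971, 0.0]
contact_force: [1.0, -0.2, -1.4]
gripper_width: 0.735
[ 0.54   -0.2156  0.1695] [ 0.5089  0.4255 -0.3021  1.8404  0.1573  0.8981  1.2256]
[ 0.0012 -0.      0.1327] [ 0.0008  0.0001 -1.    ]
```

View pics/side9.png

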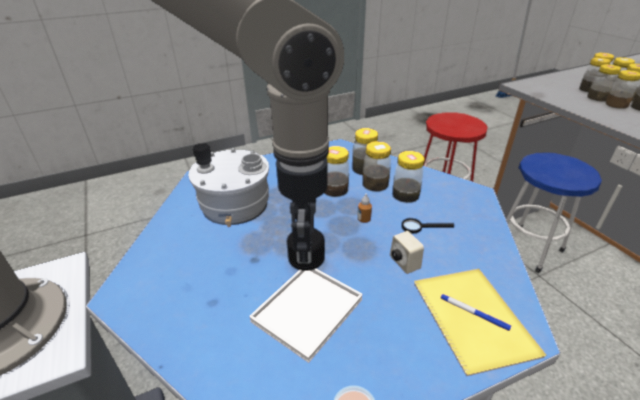

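View pics/wrist9.png

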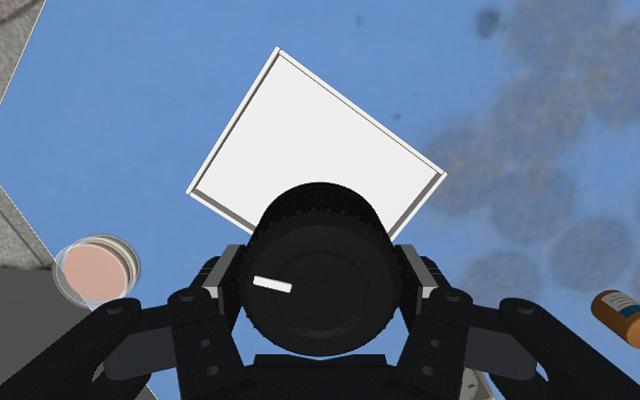

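The cap hangs level above the tray. The tray's outer corners are at (278,48), (446,174) and (187,192) in the wrist view; I'll use them to check its centre.

```bash
python3 - <<'E'
from station import bot
from h import *
c=bot.calibration('wrist'); P=onplane([(278,48),(446,174),(187,192)],c,.018); print(P,P[1:].mean(0),np.linalg.norm(P[0]-P[1]),np.linalg.norm(P[0]-P[2]))
E
```

```text
[[ 0.4329 -0.1953  0.018 ]
 [ 0.5805 -0.12    0.018 ]
 [ 0.4949 -0.3173  0.018 ]] [ 0.5377 -0.2186  0.018 ] 0.16572198654380338 0.13686668597035523
```

```bash
python3 -m crank '[[[0,-0.0015,0.03],[0,0,0],0.05],[[0,0,0.03],[0,0,0],0.05],[[0,0,0.025],[0,0,0],0.05],[[0,0,0.02],[0,0,0],0.05],[[0,0,0.01],[0,0,0],0.05],[[0,0,0],[0,0,0],0.05],[[0,0,0],[0,0,0],0.05],[[0,0,0],[0,0,0],0.05]]'
```

```text
t: 15.72
eef_pos: [0.5393, -0.2176, 0.0546]
tool_rot: [0.001, 0.238, 0.971, -0.0]
contact_force: [0.7, -0.4, -1.0]
gripper_width: 0.732
```

```bash
python3 -m crank '[[[0,0,0.006],[0,0,0],0.05],[[0,0,0.005],[0,0,0],0.05],[[0,0,0.003],[0,0,0],0.05],[[0,0,0.001],[0,0,0],0.05],[[0,0,0],[0,0,0],0.05],[[0,0,0],[0,0,0],0.05]]'
python3 -m crank '[[[0,0,0.001],[0,0,0],0.05],[[0,0,0],[0,0,0],0.05]]'
python3 -m crank '[[[0,0,0.001],[0,0,0],0.05],[[0,0,0],[0,0,0],0.05]]'
```

```text
t: 16.48
eef_pos: [0.5388, -0.2174, 0.0389]
tool_rot: [0.0, 0.238, 0.971, 0.0]
contact_force: [0.2, 0.4, -1.0]
gripper_width: 0.733
t: 16.73
eef_pos: [0.5387, -0.2174, 0.0377]
tool_rot: [0.0, 0.238, 0.971, 0.0]
contact_force: [-0.4, 0.2, -0.7]
gripper_width: 0.736
t: 16.98
eef_pos: [0.5387, -0.2175, 0.0369]
tool_rot: [0.0, 0.238, 0.971, -0.0]
contact_force: [-0.3, 0.0, 1.8]
gripper_width: 0.739
```

```bash
python3 -m crank '[[[0,0,0.0005],[0,0,0],0.05],[[0,0,0],[0,0,0],0.05]]'; python3 -m crank '[[[0,0,0],[0,0,0],0.066],[[0,0,0],[0,0,0],0.07],[[0,0,0],[0,0,0],0.0854],[[0,0,0],[0,0,0],0.0854],[[0,0,0],[0,0,0],0.0854]]' 
python3 - <<'E'
from station import bot
import cv2
p,d=bot.read_camera("wrist"); cv2.imwrite("pics/wrist10.png",p[:,:,::-1])
E
```

```text
t: 17.23
eef_pos: [0.5388, -0.2175, 0.0369]
tool_rot: [0.0, 0.238, 0.971, -0.0]
contact_force: [-1.4, 0.0, 6.8]
gripper_width: 0.734
t: 17.85
eef_pos: [0.5387, -0.2174, 0.0363]
tool_rot: [0.0, 0.238, 0.971, -0.0]
contact_force: [-0.7, 0.4, -0.8]
gripper_width: 1.004
```

View pics/wrist10.png

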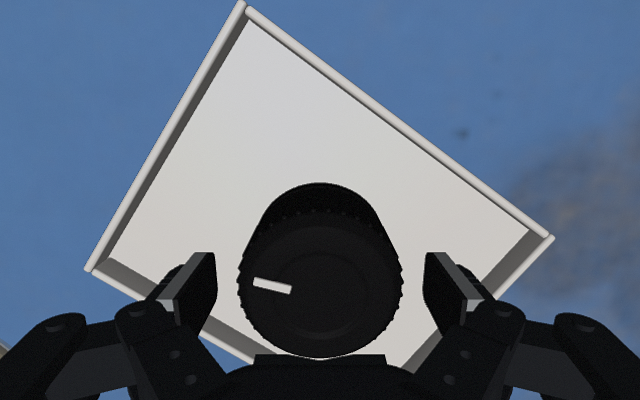

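The pads are clear of the cap, which stands on the tray floor at (320,290). I'll retreat straight up.

```bash
python3 -m crank '[[[0,0,-0.01],[0,0,0],0.0854],[[0,0,-0.02],[0,0,0],0.0854],[[0,0,-0.04],[0,0,0],0.0854],[[0,0,-0.05],[0,0,0],0.0854],[[0,0,-0.05],[0,0,0],0.0854],[[0,0,-0.05],[0,0,0],0.0854],[[0,0,0],[0,0,0],0.0854],[[0,0,0],[0,0,0],0.0854],[[0,0,0],[0,0,0],0.0854]]'
python3 - <<'E'
from station import bot
from h import *
for n in("scene","wrist"):
    c=bot.calibration(n);p,d=bot.read_camera(n); cv2.imwrite(f"pics/{n}11.png",p[:,:,::-1])
    W=cloud(d,c);z=W[...,2]
    for lo,hi in((.04,.065),(.155,.19)):
        m=((p.max(-1)<80)&(z>lo)&(z<hi)&(W[...,0]<.65)).astype(np.uint8)
        k,l,s,ce=cv2.connectedComponentsWithStats(m)
        for i in range(1,k):
            if s[i,4]>150:
                q=W[l==i]; print(n,s[i],cv2.minEnclosingCircle(q[:,:2].astype(np.float32)),np.median(q[:,2]),np.percentile(q[:,2],97))
E
```

```text
t: 19.02
eef_pos: [0.5377, -0.2172, 0.2552]
tool_rot: [-0.001, 0.238, 0.971, 0.0]
contact_force: [0.5, 0.8, 0.2]
gripper_width: 1.001
scene [297 286  32  32 776] ((0.538726806640625, -0.21871107816696167), 0.031887419521808624) 0.05178341109520401 0.054392986879879646
scene [  1 335  31  65 580] ((0.042538516223430634, -0.011767175048589706), 0.05743758752942085) 0.057209490122608786 0.0645582160053059
scene [156 143  21  19 303] ((0.4544571340084076, 0.19885945320129395), 0.01992388255894184) 0.1749309974853155 0.17872805071025874
wrist [621   0  19  23 166] ((0.5375350713729858, 0.09506818652153015), 0.013585570268332958) 0.046324415563520266 0.04983845255695381
wrist [ 288  140   64   64 3046] ((0.5389831066131592, -0.2178797423839569), 0.032128702849149704) 0.0507398079551197 0.05252407370802293
```

View pics/scene11.png

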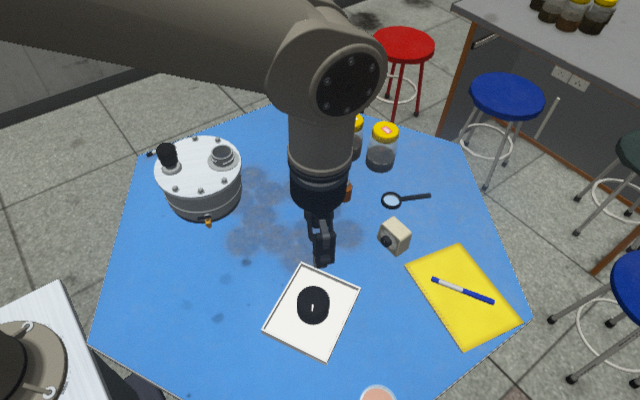

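View pics/wrist11.png

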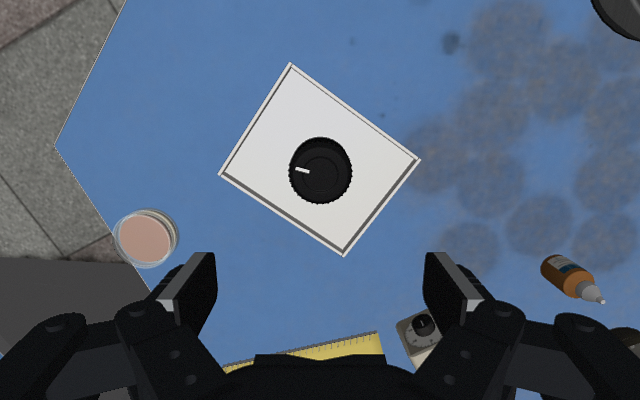

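The cap stands upright on the tray floor near the middle, at wrist (320,170), with its top at 0.052. The vent cap is still up at 0.175. The timer and dropper bottle are unmoved in view, and the robot touches nothing.

```bash
python3 -c "
from station import bot
print(bot.hand_in())"
```

```text
the job is handed in; nothing more can be done
None
```

I did the job in the order asked and handed it in at about 19 s, well under the 64 s limit.

- **Vent cap:** I pulled it straight up about 14 mm. Its top read 0.161 m before and 0.175 m after, and it was still at 0.175 m in the last scene picture.
- **Feed cap:** I turned it about 122° anticlockwise, to roughly 2.81 rad relative to the vessel. It lifted off freely and I lowered it onto the tray floor with a few newtons of contact, about 7 N at most.
- **Last checks:** The feed cap stands upright near the tray's middle at (0.539, -0.218). Its top read 0.051–0.052 m, which matches its height standing on the floor. The gripper was open and well clear of everything.
- **Other objects:** The timer looked unmoved. The arm hid one jar in the last scene picture and partly hid the dropper bottle. The jar was unmoved in the side picture taken while the cap was over the tray, and the arm did not go near it after that. The dropper bottle also showed upright in the last wrist picture.
- **Disagreement:** The scene and wrist cameras differed by up to about 4 mm in horizontal position. I used the wrist values, which repeated between two tool angles.

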